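Stand the fallen spice jars in the coffee caddy

ROBOT

A 6-joint arm with a two-finger parallel gripper is mounted at the origin on the work surface. World frame = base frame: x ahead of the robot, y to its left, z up, the work surface at z = 0. Lengths are in mm, angles in rad, forces in N, time in s.
With the tool pointing down it reaches from about 400 to 825 mm from the base axis. Payload 7 kg.
Tool frame: the origin (TCP) lies at the very end of the fingers, on their centre line; the grasp point (between the pads) lies 19 mm behind it; z points along the fingers, y is the line along which they close (so a half turn about z gives the same grasp; the last joint's range is limited). The gripper opens to 88 mm and grips with 3 to 60 N. Pads are 19 mm wide; open, the fingers measure 130 mm over their backs; the gripper's body (78 mm by 193 mm) begins 47 mm behind the grasp point.
Start: joints at [1.429, 0.359, 0.012, 0, -1.224, -0.288], TCP at [281.271, 613.581, 226.561] pointing down, gripper open.
Joint ranges: [-3.07, 3.07], [-1.43, 2.12], [-1.02, 1.25], [-3.03, 1.67], [-3.05, -0], [-3.03, 3.03]. Speed limits (rad/s): [2.39, 2.39, 3.01, 3.14, 3.14, 3.14].

INTERFACE

Orientations are given as a unit quaternion [x, y, z, w].
In Python, from plant import bot gives the robot as it stands. Calls block until the motion is done:
- bot.move_ptp(position, orientation): joint-space move of the TCP to a pose.
- bot.line_to(position, velocity=150, ori=None): straight line of the TCP; ori=None keeps the orientation; velocity is the mean speed in mm/s.
- bot.move_joints(angles): joint-space move.
- bot.move_gripper(opening, force=None): finger opening in mm; force is the grip in N (None keeps the last); returns when the fingers have stopped.
- bot.pause(seconds).
- bot.solve_ik(position, orientation): joint angles nearest the present ones, or None.
- bot.read_state(): the state.
- bot.camera(name): name is "side" or "top"; returns the picture (480x640x3 uint8, red, green, blue); there is no depth.
- bot.get_calibration(name): a dict with "fx", "fy", "cx", "cy" (pixels), "view" (4x4, takes a point from world to camera coordinates). Camera axes: x right, y up, looking along -z (the intrinsics and any distortion apply to the point x, -y, -z); pixel columns grow to the right and rows downward; lengths in mm; the calibration is good to about 2 mm. A picture is of the moment at which its call begins. get_calibration takes no time and is no camera call.
A pose or a line that the arm cannot do raises bot.Unreachable and nothing moves.
- bot.close_job(): hands the job in; it is judged then, once.
The state is a dict: "t": time; "joint_pos": joint angles; "qvel": joint speeds; "tau": joint torques, N m; "tcp_pos": TCP position; "eef_rot": TCP orientation; "contact_force": force on the tool from outside, world axes, zero at the start; "moment": the same for the moment, N m; "width": finger opening in mm; "finger_force": force on a finger pad.
Only numpy, scipy, OpenCV 4.12 (cv2) and the standard library are available. Lean on these libraries where they do the work, as an engineer would, in place of code of your own. Each camera call takes 0.05 s, during which the arm holds its last target. There are 200 camera calls.

TASK

Three square spice jars have been left lying on their sides on the coffee table: stand each one, cap up, in the caddy pocket of its own cap's colour, fully down on the pocket floor. They are glass, so lower them in gently without dropping or forcing them, and leave the cup and saucer, cezve, covered dish, lid and teaspoon where they are.

Things in the scene. Friction and masses are not known exactly. Their poses are not given: they have to be found in the camera images.
- caddy: Heavy pale wooden caddy, never moves, 64 x 244 (along its y) x 38 mm high. Three square pockets in a row along its y, at y = +80 (red), 0 (yellow), -80 mm (blue): 44 x 44 mm, 30 mm deep, floor 8 mm above the table, mouths chamfered 3 mm; floor and bands in the colour. The row points roughly away from the robot. Origin: centre of the underside, z up.
- jar_red: Square amber glass spice jar with paper label and a round red cap; lies on a side at the start. Body 38 x 38 x 62 mm long, cap 32 mm across and 14 mm long, 76 mm in all, about 130 g. Origin: centre of its base (the end away from the cap); its z axis runs along the jar from base to cap, x and y are normal to the flat sides.
- pocket_red (a point): Centre of the floor of the red pocket in the caddy, 30 mm below its mouth; axes as the caddy's.
- jar_yellow: Square amber glass spice jar with paper label and a round yellow cap; lies on a side at the start. Body 38 x 38 x 62 mm long, cap 32 mm across and 14 mm long, 76 mm in all, about 130 g. Origin: centre of its base (the end away from the cap); its z axis runs along the jar from base to cap, x and y are normal to the flat sides.
- pocket_yellow (a point): Centre of the floor of the yellow pocket in the caddy, 30 mm below its mouth; axes as the caddy's.
- jar_blue: Square amber glass spice jar with paper label and a round blue cap; lies on a side at the start. Body 38 x 38 x 62 mm long, cap 32 mm across and 14 mm long, 76 mm in all, about 130 g. Origin: centre of its base (the end away from the cap); its z axis runs along the jar from base to cap, x and y are normal to the flat sides.
- pocket_blue (a point): Centre of the floor of the blue pocket in the caddy, 30 mm below its mouth; axes as the caddy's.
- saucer: White porcelain saucer, 120 mm across, 14 mm high, carrying the cup. Origin: centre of the underside.
- cup: White porcelain cup with a handle, 64 mm across, 55 mm high, on the saucer. Origin: centre of the underside.
- cezve: Empty aluminium cezve, 84 mm across, 70 mm high, with a black handle reaching 160 mm along its -y, up to 96 mm high. Origin: centre of the underside.
- dish: Small glass dish, 80 mm across, 35 mm high. Origin: centre of the underside.
- dish_cover: Green glass cover with a knob lying on the dish, 86 mm across, 22 mm high. Origin: centre of the underside.
- silicone_lid: Orange hard silicone lid lying on the table, 64 mm across, 6 mm thick, small grip to 12 mm. Origin: centre of the underside.
- teaspoon: Steel teaspoon lying on the table, 135 mm long along its x. Origin: about its middle.
There are look-alikes about, which are no part of the job. Leave any green, pink or purple look-alike of the jar_blue alone.

How it is judged:
By the outcome, as a careful person would: the job done as asked, in the order asked, and still so for the second after the job is handed in, with the robot touching nothing.
It also fails if it takes over 72 s, if anything falls off the work surface, if the arm or the gripper's body presses on something with over 40 N, if the wrist force passes 120 N, or if a joint passes its speed limit or range.

## Working session

There is one attempt and no reset: what is moved stays moved. The work goes in short steps, each a Python script; the robot and the scene stay as the last script left them, time stands still between calls to the robot, and variables do not carry over. Pictures are saved under pics/ and viewed, at most 10 in all, crops included, and the job is handed in when it is done.

```bash
ls; mkdir -p pics; python3 - <<'E'
from plant import bot
import cv2
for n in("top","side"):
    cv2.imwrite(f"pics/{n}0.png",bot.camera(n)[:,:,::-1]); print(n,bot.get_calibration(n))
s=bot.read_state();print(s)
E
```

```text
pics
top {'fx': 587.1353538015501, 'fy': 587.1353538015501, 'cx': 308.33962873526286, 'cy': 241.7402728714193, 'view': array([[ 1.08227885e-02, -9.99941323e-01,  4.66239136e-04,
         1.90121811e+01],
       [ 9.88808656e-01,  1.07716753e-02,  1.48799910e-01,
        -6.01289922e+02],
       [-1.48796201e-01, -1.14940866e-03,  9.88867215e-01,
        -1.35763928e+03],
       [ 0.00000000e+00,  0.00000000e+00,  0.00000000e+00,
         1.00000000e+00]])}
side {'fx': 435.2090027545746, 'fy': 435.2090027545746, 'cx': 326.32761361201693, 'cy': 237.03072275234354, 'view': array([[ 7.99796642e-01, -6.00263884e-01,  2.93272919e-03,
        -4.70603521e+02],
       [ 3.14491407e-01,  4.23182463e-01,  8.49712750e-01,
        -2.41569296e+02],
       [-5.11292955e-01, -6.78675086e-01,  5.27237747e-01,
        -9.73899245e+02],
       [ 0.00000000e+00,  0.00000000e+00,  0.00000000e+00,
         1.00000000e+00]])}
{'t': 0.1, 'joint_pos': array([ 1.42912099e+00,  3.59319293e-01,  1.11671225e-02, -2.92862129e-04,
       -1.22411456e+00, -2.88109625e-01]), 'qvel': array([ 0.00082638, -0.0019907 ,  0.00265931,  0.0015225 , -0.00043831,
        0.00040233]), 'tau': array([-1.36247138e-03, -5.84164488e+01,  2.93751079e+01,  7.01552555e+00,
        1.02153546e-02, -5.36985181e-05]), 'tcp_pos': array([281.09838816, 613.20825187, 225.7238465 ]), 'eef_rot': array([ 9.76988421e-01, -2.13291034e-01, -8.35324714e-05,  7.43302989e-04]), 'contact_force': array([-0.29372811,  0.02374147, -0.11433098]), 'moment': array([-0.0320498 ,  0.03894542,  0.00248499]), 'finger_force': 0.0, 'width': 87.40162078409614}
```

View pics/top0.png

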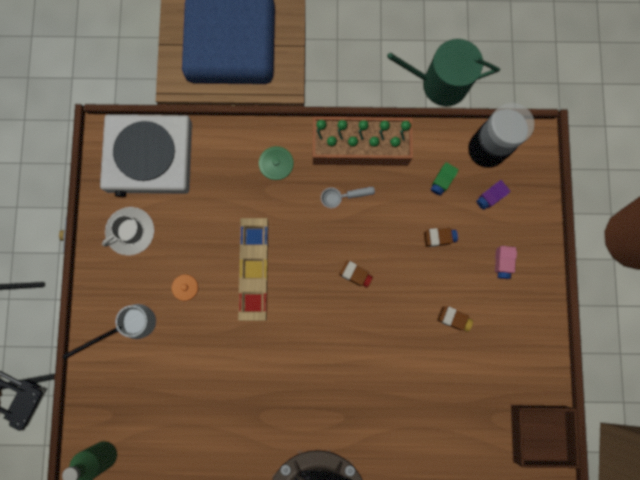

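View pics/side0.png

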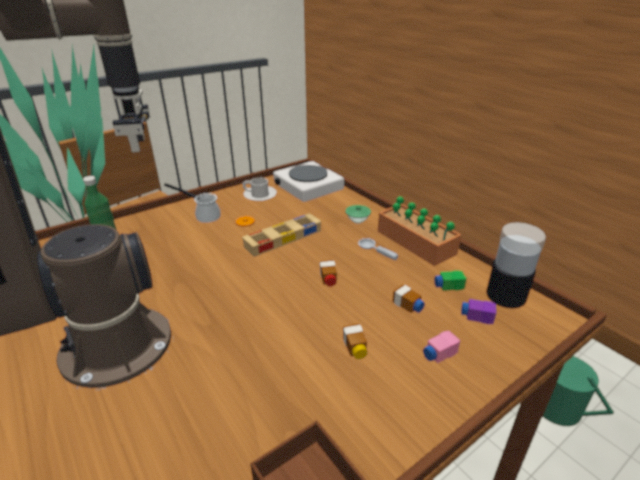

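Top view: the caddy is at (253,269) with blue, yellow and red pockets at (254,236), (254,269) and (253,302). Brown-bodied jars with white labels: red (357,274), yellow (456,318), blue (441,237). Look-alikes, all with blue caps: green (444,179), purple (493,194), pink (507,262). I'll check with close crops.

```bash
python3 - <<'E'
import cv2,numpy as np
t=cv2.imread("pics/top0.png");s=cv2.imread("pics/side0.png")
def tile(im,u,v,w,h,W,H):
    c=cv2.resize(im[v:v+h,u:u+w],(W,H),interpolation=cv2.INTER_CUBIC)
    k=W/w
    for i in range(0,w,10):
        cv2.line(c,(int(i*k),0),(int(i*k),6),(255,255,255),1)
        cv2.putText(c,str(u+i),(int(i*k),16),0,.35,(255,255,255),1)
    for i in range(0,h,10):
        cv2.putText(c,str(v+i),(0,int(i*k)+4),0,.35,(0,255,255),1)
    return c
a=[tile(t,337,257,40,30,400,300),tile(t,436,303,40,30,400,300),tile(t,421,222,40,30,400,300),tile(t,185,210,133,120,400,300) if 0 else tile(t,190,215,133,100,400,300)]
cv2.imwrite("pics/c1.png",np.vstack([np.hstack(a[:2]),np.hstack(a[2:])]))
a=[tile(s,309,255,40,30,400,300),tile(s,336,325,40,30,400,300),tile(s,389,283,40,30,400,300),tile(s,238,205,93,70,400,300)]
cv2.imwrite("pics/c2.png",np.vstack([np.hstack(a[:2]),np.hstack(a[2:])]))
E
```

```text
(no output)
```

View pics/c1.png

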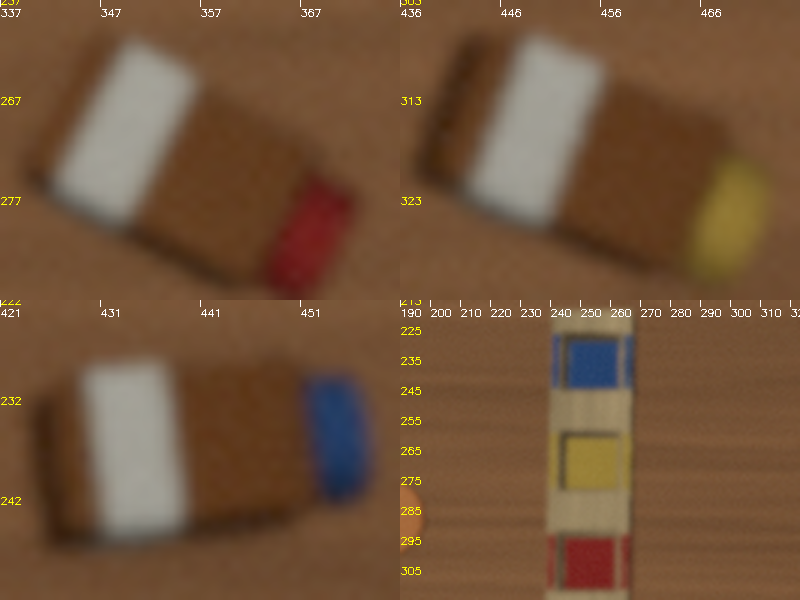

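View pics/c2.png

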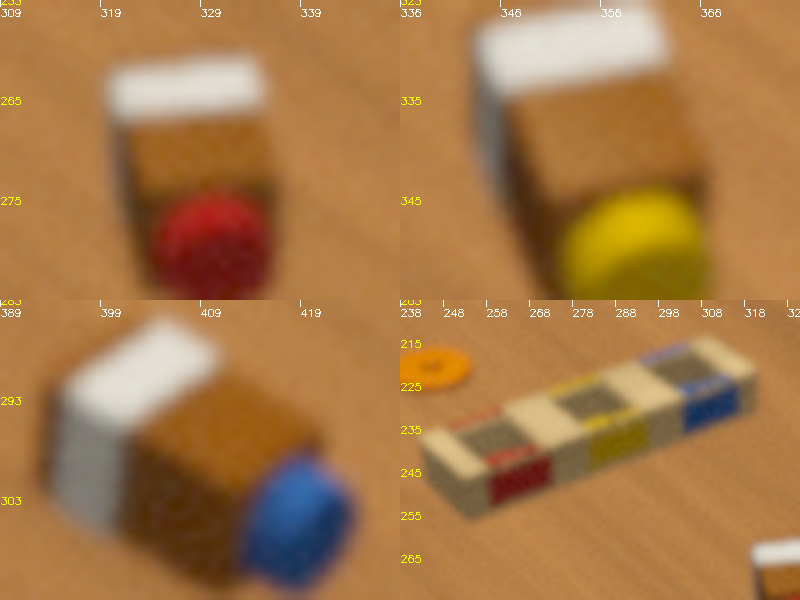

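The crops confirm the choice: amber bodies with white labels and red, yellow and blue caps. The green, pink and purple ones are decoys. I'll refine the poses by fitting rendered models to both views.

```bash
cat > fit.py <<'E'
import cv2,numpy as np
from scipy.optimize import minimize
from scipy.spatial.transform import Rotation as R
def cam(bot):
    return {n:bot.get_calibration(n) for n in("top","side")}
def proj(c,P):
    P=np.atleast_2d(P);q=P@c['view'][:3,:3].T+c['view'][:3,3]
    return np.c_[c['cx']+c['fx']*q[:,0]/-q[:,2],c['cy']-c['fy']*q[:,1]/-q[:,2]]
def centre(c): return -c['view'][:3,:3].T@c['view'][:3,3]
def boxfaces(lo,hi):
    for ax in range(3):
        for s in(0,1):
            i,j=[k for k in range(3) if k!=ax];p=np.zeros((4,3));p[:,ax]=(lo,hi)[s][ax]
            p[:,i]=[lo[i],hi[i],hi[i],lo[i]];p[:,j]=[lo[j],lo[j],hi[j],hi[j]]
            n=np.zeros(3);n[ax]=2*s-1;yield (ax,s),p,n
def jar(T,C,lab):   # T: 4x4 jar->world ; returns ordered (region, Nx3 object pts)
    c=np.linalg.inv(T)@np.r_[C,1];c=c[:3];body=[]
    for k,p,n in boxfaces([-19,-19,0],[19,19,62]):
        if n@(c-p[0])>0:
            body.append((('b',)+k,p))
            if k[0]!=2:
                q=p.copy();q[:,2]=np.where(q[:,2]<1,lab[0],lab[1]);body.append((('l',)+k,q))
    t=np.linspace(0,2*np.pi,40)
    ring=lambda z:np.c_[16*np.cos(t),16*np.sin(t),0*t+z]
    cap=[('cap',np.r_[ring(62),ring(76)])]+([('capend',ring(76))] if c[2]>76 else [])
    return cap+body if c[2]<62 else body+cap
def caddy(T,C,_):
    c=(np.linalg.inv(T)@np.r_[C,1])[:3];o=[]
    for k,p,n in boxfaces([-32,-122,0],[32,122,38]):
        if n@(c-p[0])>0:
            o.append((k,p))
            if k==(2,0): continue
            for y in(80,0,-80):
                if k[0]!=1:
                    q=p.copy();q[:,1]=np.where(q[:,1]<0,y-22,y+22);o.append((('band',y)+k,q))
    sq=lambda y,z,h:np.array([[-h,y-h,z],[h,y-h,z],[h,y+h,z],[-h,y+h,z]],float)
    for y in(80,0,-80):
        o.append((('wall',y),sq(y,38,23.5)));f=sq(y,8,22)
        f2=f+(c-f)*(30/(c[2]-8));o.append((('floor',y),f2,sq(y,38,22)))
    return o
def cost(c,img,roi,items,T):
    u0,v0,w,h=roi;k=6;L=np.zeros((h*k,w*k),np.uint8);ids={}
    def px(P): return ((proj(c,P@T[:3,:3].T+T[:3,3])-[u0-.5,v0-.5])*k-.5).astype(np.float32)
    for it in items:
        H=cv2.convexHull(px(it[1]))
        if len(it)>2:
            a,H=cv2.intersectConvexConvex(H,cv2.convexHull(px(it[2])))
            if H is None or a<1: continue
        cv2.fillConvexPoly(L,np.round(H*16).astype(np.int32).reshape(-1,2),ids.setdefault(it[0],len(ids)+1),shift=4)
    A=[]
    for i in range(len(ids)+1):
        m=cv2.resize((L==i).astype(np.float32),(w,h),interpolation=cv2.INTER_AREA)
        A.append(cv2.GaussianBlur(m,(0,0),.8).ravel())
    yy,xx=np.mgrid[:h,:w];A.append(A[0]*(xx.ravel()/w-.5));A.append(A[0]*(yy.ravel()/h-.5))
    A=np.array(A).T;B=img[v0:v0+h,u0:u0+w].reshape(-1,3).astype(np.float32)
    X=np.linalg.solve(A.T@A+1e-2*np.eye(A.shape[1]),A.T@B)
    return np.mean((A@X-B)**2)
def Tlie(x,y,z,yaw):  # lying jar: origin at base centre, axis along yaw
    T=np.eye(4);a=np.array([np.cos(yaw),np.sin(yaw),0]);T[:3,2]=a;T[:3,0]=[0,0,1];T[:3,1]=np.cross(a,[0,0,1]);T[:3,3]=x,y,z;return T
def Tup(x,y,z,yaw):
    T=np.eye(4);T[:3,:3]=R.from_euler('z',yaw).as_matrix();T[:3,3]=x,y,z;return T
def fit(cams,imgs,model,Tf,p0,step,pad=9,lab=(12,30),views=("top","side")):
    rois={}
    for n in views:
        c=cams[n];T=Tf(*p0[:4]);pts=np.vstack([i[1] for i in model(T,centre(c),lab)])@T[:3,:3].T+T[:3,3]
        q=proj(c,pts);lo=np.floor(q.min(0)-pad).astype(int);hi=np.ceil(q.max(0)+pad).astype(int)
        rois[n]=(*lo,*(hi-lo))
    def f(p):
        T=Tf(*p[:4]);l=p[4:6] if len(p)>4 else lab
        return sum(cost(cams[n],imgs[n],rois[n],model(T,centre(cams[n]),l),T) for n in views)
    p0=np.array(p0,float);best=None
    for r in range(2):
        S=np.vstack([p0]+[p0+np.eye(len(p0))[i]*step[i]/(r+1) for i in range(len(p0))])
        m=minimize(f,p0,method='Nelder-Mead',options=dict(initial_simplex=S,maxiter=400,xatol=.02,fatol=.01));p0=m.x
    return m.x,m.fun,f
E
cat > m1.py <<'E'
from plant import bot
from fit import *
cams=cam(bot);imgs={n:cv2.imread(f"pics/{n}0.png") for n in cams}
def inv(n,u,v,z):
    c=cams[n];d=c['view'][:3,:3].T@np.array([(u-c['cx'])/c['fx'],-(v-c['cy'])/c['fy'],-1]);C=centre(c);return C+d*(z-C[2])/d[2]
out={}
for k,b,e in(("red",(342,266),(366,280)),("yellow",(440,311),(468,325)),("blue",(425,237),(457,236))):
    B=inv("top",*b,30);E=inv("top",*e,30);a=E-B;yaw=np.arctan2(a[1],a[0])
    for vs in(("top","side"),("top",),("side",)):
        p,c,f=fit(cams,imgs,jar,Tlie,[B[0],B[1],19,yaw,12,28][: (6 if len(vs)==2 else 6)],[6,6,5,.1,3,3],views=vs)
        print(k,vs,p.round(2),round(c,1))
        if len(vs)==2: out[k]=p
B=inv("top",253,269,38)
for vs in(("top","side"),("top",),("side",)):
    for yw in((0,)):
        p,c,f=fit(cams,imgs,caddy,Tup,[B[0],B[1],0,yw+np.pi],[6,6,4,.05],views=vs)
        print("caddy",vs,p.round(3),round(c,1))
        if len(vs)==2: out["caddy"]=p
np.save("poses.npy",out,allow_pickle=True)
E
time python3 m1.py
```

```text
red ('top', 'side') [545.03 -54.81  19.57  -2.05   9.7   30.23] 42.9
red ('top',) [544.28 -54.75  25.24  -2.04   9.83  29.32] 8.8
red ('side',) [546.27 -53.8   18.4   -2.05   7.12  31.98] 25.8
yellow ('top', 'side') [ 437.44 -291.41   20.04   -1.96    7.9    28.49] 59.5
yellow ('top',) [ 436.64 -290.03   25.63   -1.95    8.04   27.84] 13.1
yellow ('side',) [ 438.38 -289.86   18.3    -1.96    7.71   28.88] 43.7
blue ('top', 'side') [ 616.49 -257.49   19.54   -1.46    8.5    29.34] 71.9
blue ('top',) [ 615.47 -256.13   25.22   -1.46    9.25   29.02] 15.0
blue ('side',) [ 619.14 -255.85   16.98   -1.46    7.91   29.41] 53.6
caddy ('top', 'side') [521.121 148.389  21.479   3.083] 662.6
caddy ('top',) [534.67  147.826  39.608   3.153] 141.7
caddy ('side',) [532.381 161.804   9.722   3.046] 521.3
real	0m11.386s
user	0m10.946s
sys	0m0.125s
```

```bash
cat > m2.py <<'E'
from plant import bot
from fit import *
cams=cam(bot);imgs={n:cv2.imread(f"pics/{n}0.png") for n in cams}
out=np.load("poses.npy",allow_pickle=True).item()
for vs in(("top","side"),("top",),("side",)):
    p,c,f=fit(cams,imgs,caddy,Tup,[540,127,0,np.pi/2],[6,6,4,.05],views=vs)
    print("caddy",vs,p.round(3),round(c,1))
    if len(vs)==2: out["caddy"]=p
np.save("poses.npy",out,allow_pickle=True)
# tool orientation: d = pointing dir, closing axis y
def ori(d,y):
    d=d/np.linalg.norm(d);return R.from_matrix(np.c_[np.cross(y,d),y,d]).as_quat()
x,y,z,yaw=out["caddy"]
T=Tup(x,y,0,yaw)
for th in(0,15,30):
  for name,dx in(("+x",1),("-x",-1)):
    for py in(80,0,-80):
      P=T[:3,3]+T[:3,:3]@[0,py,55]; h=T[:3,:3]@[dx,0,0]
      d=h*np.cos(np.radians(th))-np.array([0,0,np.sin(np.radians(th))])
      for s in(1,-1):
        q=bot.solve_ik(P+19*d,ori(d,s*T[:3,1])); print(th,name,h.round(2),py,s,None if q is None else np.round(q,2))
for k in("red","yellow","blue"):
    x,y,z,yaw=out[k];a=np.array([np.cos(yaw),np.sin(yaw),0])
    for th in(0,15,30):
      d=-a*np.sin(np.radians(th))-np.array([0,0,np.cos(np.radians(th))]);c=np.cross([0,0,1],a)
      for s in(1,-1):
        q=bot.solve_ik(np.array([x,y,5])+45*a,ori(d,s*c)); print(k,th,s,None if q is None else np.round(q,2))
E
python3 m2.py
```

```text
caddy ('top', 'side') [537.574 158.681  -0.81    1.573] 175.1
caddy ('top',) [538.153 159.643  -9.019   1.578] 21.8
caddy ('side',) [535.226 153.693   2.664   1.573] 154.6
0 +x [-0.  1.  0.] 80 1 [-0.3   0.94 -0.23 -1.29 -1.69  1.19]
0 +x [-0.  1.  0.] 80 -1 [-0.3   0.94 -0.23 -1.29 -1.69 -1.96]
0 +x [-0.  1.  0.] 0 1 [-0.28  0.95 -0.07 -1.33 -1.72  1.04]
0 +x [-0.  1.  0.] 0 -1 [-0.28  0.95 -0.07 -1.33 -1.72 -2.1 ]
0 +x [-0.  1.  0.] -80 1 [-0.25  0.98  0.1  -1.37 -1.73  0.9 ]
0 +x [-0.  1.  0.] -80 -1 [-0.25  0.98  0.1  -1.37 -1.73 -2.24]
0 -x [ 0. -1.  0.] 80 1 [ 1.1   1.04 -0.4   0.48 -1.69 -1.51]
0 -x [ 0. -1.  0.] 80 -1 [ 1.1   1.04 -0.4   0.48 -1.69  1.63]
0 -x [ 0. -1.  0.] 0 1 [ 0.98  1.07 -0.29  0.6  -1.74 -1.46]
0 -x [ 0. -1.  0.] 0 -1 [ 0.98  1.07 -0.29  0.6  -1.74  1.69]
0 -x [ 0. -1.  0.] -80 1 [ 0.88  1.11 -0.17  0.71 -1.79 -1.38]
0 -x [ 0. -1.  0.] -80 -1 [ 0.88  1.11 -0.17  0.71 -1.79  1.76]
15 +x [-0.  1.  0.] 80 1 [-0.26  0.75 -0.29 -1.22 -1.47  1.05]
15 +x [-0.  1.  0.] 80 -1 [-0.26  0.75 -0.29 -1.22 -1.47 -2.09]
15 +x [-0.  1.  0.] 0 1 [-0.22  0.78 -0.13 -1.23 -1
[... 842 characters left out ...]
[-0.  1.  0.] -80 1 [-0.1   0.69 -0.   -1.1  -1.32  0.66]
30 +x [-0.  1.  0.] -80 -1 [-0.1   0.69 -0.   -1.1  -1.32 -2.48]
30 -x [ 0. -1.  0.] 80 1 [ 1.07  0.73 -0.51  0.45 -1.34 -1.41]
30 -x [ 0. -1.  0.] 80 -1 [ 1.07  0.73 -0.51  0.45 -1.34  1.73]
30 -x [ 0. -1.  0.] 0 1 [ 0.95  0.78 -0.39  0.54 -1.38 -1.34]
30 -x [ 0. -1.  0.] 0 -1 [ 0.95  0.78 -0.39  0.54 -1.38  1.8 ]
30 -x [ 0. -1.  0.] -80 1 [ 0.85  0.85 -0.25  0.61 -1.42 -1.26]
30 -x [ 0. -1.  0.] -80 -1 [ 0.85  0.85 -0.25  0.61 -1.42  1.88]Traceback (most recent call last):
  File "m2.py", line 23, in <module>
    x,y,z,yaw=out[k];a=np.array([np.cos(yaw),np.sin(yaw),0])
    ^^^^^^^^^
ValueError: too many values to unpack (expected 4)
```

```bash
cat > arm.py <<'E'
from plant import bot
from fit import *
P=np.load("poses.npy",allow_pickle=True).item()
TH=np.radians(15);G=48.
cx,cy,_,cyaw=P["caddy"];CT=Tup(cx,cy,0,cyaw)
def toolR(h,ax,s):
    d=h*np.cos(TH)-ax*np.sin(TH);y=s*np.cross(ax,h);return np.c_[np.cross(y,d),y,d]
def pick(k,s):
    x,y,_,yaw=P[k][:4];a=np.array([np.cos(yaw),np.sin(yaw),0]);Rt=toolR(np.array([0,0,-1.]),a,s)
    g=np.array([x,y,0])+G*a;g[2]=7+19*np.cos(TH)
    F=np.c_[[0,0,-1.],np.cross(a,[0,0,-1.]),a]     # jar frame (h,c,axis)
    return g+19*Rt[:,2],Rt,np.array([x,y,19.]),F
PY=dict(red=80,yellow=0,blue=-80)
def placeF():
    h=CT[:3,0];z=np.array([0,0,1.]);return np.c_[h,np.cross(z,h),z]
def goal(k,up,s,rel,off=(0,0)):   # rel: jar base in tool frame
    Rt=toolR(CT[:3,0],np.array([0,0,1.]),s);b=CT[:3,3]+CT[:3,:3]@np.array([off[0],PY[k]+off[1],8+up])
    return b-Rt@rel,Rt
q=lambda M:R.from_matrix(M).as_quat()
E
python3 - <<'E'
from arm import *
rel=lambda t,Rt,b:Rt.T@(b-t)
for k in PY:
  for s in(1,-1):
    t,Rt,b,F=pick(k,s);g,Rg=goal(k,80,s,rel(t,Rt,b))
    print(k,s,t.round(1),np.round(bot.solve_ik(t,q(Rt)),2),g.round(1),np.round(bot.solve_ik(g,q(Rg)),2))
E
```

```text
red 1 [525.3 -93.1   7. ] [-0.    0.37 -0.45 -0.38 -0.67  2.96] [457.5 170.5 131.1] [-0.26  0.59 -0.29 -1.2  -1.53  0.9 ]
red -1 [525.3 -93.1   7. ] [-0.    0.37 -0.45 -0.38 -0.67 -0.18] [457.5 170.5 131.1] [-0.26  0.59 -0.29 -1.2  -1.53 -2.24]
yellow 1 [ 420.9 -331.2    7. ] [-0.51  0.44 -0.34 -0.35 -0.86 -2.79] [537.5 170.7 131.1] [-0.23  0.64 -0.13 -1.22 -1.55  0.8 ]
yellow -1 [ 420.9 -331.2    7. ] [-0.51  0.44 -0.34 -0.35 -0.86  0.35] [537.5 170.7 131.1] [-0.23  0.64 -0.13 -1.22 -1.55 -2.35]
blue 1 [ 621.4 -300.3    7. ] [-0.31  0.66  0.06 -0.27 -1.1  -2.58] [617.5 170.9 131.1] [-0.21  0.71  0.05 -1.24 -1.57  0.69]
blue -1 [ 621.4 -300.3    7. ] [-0.31  0.66  0.06 -0.27 -1.1   0.56] [617.5 170.9 131.1] [-0.21  0.71  0.05 -1.24 -1.57 -2.45]
```

```bash
cat > run1.py <<'E'
import sys,json
from arm import *
def grab(k,s=-1):
    t,Rt,b,F=pick(k,s)
    bot.move_ptp(t-110*Rt[:,2],q(Rt)); bot.line_to(t-30*Rt[:,2],200); bot.line_to(t,60)
    r=bot.move_gripper(30,25)
    st=bot.read_state();Ra=R.from_quat(st["eef_rot"]).as_matrix()
    rel=Rt.T@(b-st["tcp_pos"]); rel[1]=0
    print("grip w",st["width"],"tcp err",(st["tcp_pos"]-t).round(2),"rel",rel.round(2),"rotdev",np.degrees(R.from_matrix(Ra.T@Rt).magnitude()).round(2))
    bot.line_to(t+[0,0,150],250)
    st=bot.read_state();print("lifted w",st["width"],"f",st["contact_force"].round(2),st["finger_force"])
    g,Rg=goal(k,70,s,rel);bot.move_ptp(g,q(Rg));bot.pause(.1)
    st=bot.read_state();print("above",st["t"],(st["tcp_pos"]-g).round(2),st["contact_force"].round(2),"w",st["width"])
    json.dump(dict(rel=rel.tolist(),s=s,F0=st["contact_force"].tolist()),open(f"rel_{k}.json","w"))
def shots(tag):
    I={n:bot.camera(n)[:,:,::-1].copy() for n in("top","side")}
    for n in I: cv2.imwrite(f"pics/{n}_{tag}.png",I[n])
    return I
if __name__=="__main__":
    k=sys.argv[1];grab(k);I=shots(k)
    c=cam(bot);P0=CT[:3,3]+CT[:3,:3]@[0,PY[k],60];tiles=[]
    for n in I:
        u,v=proj(c[n],P0)[0].astype(int);tiles.append(cv2.resize(I[n][max(v-50,0):v+50,u-40:u+40],(400,500),interpolation=cv2.INTER_CUBIC));print(n,u-40,v-50)
    cv2.imwrite(f"pics/crop_{k}.png",np.hstack(tiles))
E
python3 run1.py red
```

```text
grip w 37.98805384119194 tcp err [-0.09 -0.01  0.02] rel [-44.76   0.    -0.41] rotdev 0.01
lifted w 37.82943340727568 f [-1.64 -0.28 -2.06] 24.998851418495178
above 7.3917 [-0.08  0.01  0.02] [ 0.11 -0.52 -1.64] w 37.955769398689206
top 210 251
side 218 180
```

View pics/crop_red.png

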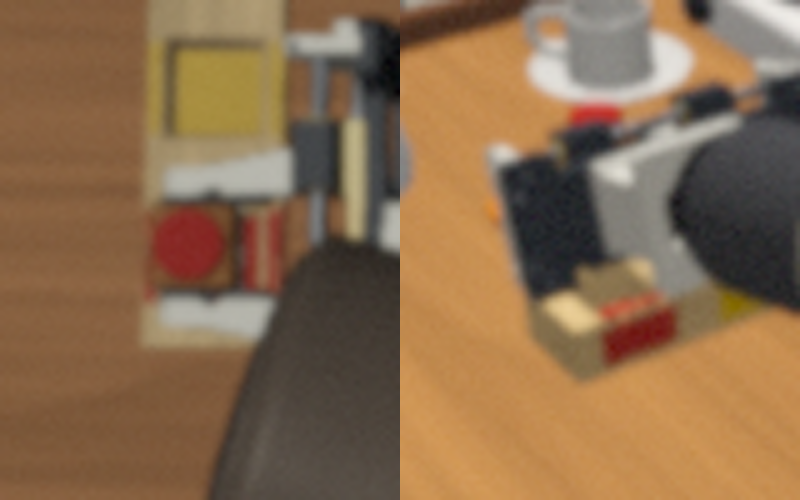

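The red jar is upright above the red pocket. In the top view the cap is at crop (189,244), pixel about (247.4,299.4). I'll check that against the kinematic prediction.

```bash
cat > chk.py <<'E'
import sys
from arm import *
def capcheck(k,up,img):
    c=cam(bot)["top"];b=CT[:3,3]+CT[:3,:3]@np.array([0,PY[k],8+up])
    t=np.linspace(0,6.283,60);ring=lambda z:np.c_[16*np.cos(t),16*np.sin(t),0*t+z]+b
    H=cv2.convexHull(np.r_[proj(c,ring(62)),proj(c,ring(76))].astype(np.float32)).reshape(-1,2)
    M=cv2.moments(H);pc=np.array([M['m10'],M['m01']])/M['m00']
    hsv=cv2.cvtColor(img,cv2.COLOR_BGR2HSV);h=hsv[...,0].astype(int);h0=dict(red=0,yellow=26,blue=110)[k]
    m=(np.minimum(abs(h-h0),180-abs(h-h0))<8)&(hsv[...,1]>140)&(hsv[...,2]>60)
    # keep only disc about the prediction
    yy,xx=np.mgrid[:480,:640];m&=np.hypot(xx-pc[0],yy-pc[1])<11
    n,L,S,Ce=cv2.connectedComponentsWithStats(m.astype(np.uint8));i=1+np.argmax(S[1:,4])
    d=Ce[i]-pc;z=8+up+72;dep=centre(c)[2]-z;s=dep/c['fx']
    e=np.array([-d[1],-d[0]])*s   # world dx,dy approx
    print(k,"pred",pc.round(2),"seen",Ce[i].round(2),"area",S[i,4],cv2.contourArea(H),"world off (seen-pred)",e.round(2));return e
if __name__=="__main__": capcheck(sys.argv[1],70,cv2.imread(f"pics/top_{sys.argv[1]}.png"))
E
python3 chk.py red
```

```text
red pred [246.65 299.16] seen [247.08 299.38] area 168 180.41058167093433 world off (seen-pred) [-0.48 -0.93]
```

```bash
cat > put.py <<'E'
import sys,json
from arm import *
from run1 import shots
def put(k,off):
    D=json.load(open(f"rel_{k}.json"));rel=np.array(D["rel"]);s=D["s"]
    go=lambda up,v,o=off:bot.line_to(goal(k,up,s,rel,o)[0],v)
    go(70,60);go(34,120);bot.pause(.15);F0=bot.read_state()["contact_force"]
    F=lambda:bot.read_state()["contact_force"]-F0
    for up in(26,20,14,8,4,2.5):
        go(up,35);f=F()
        if np.linalg.norm(f)>6: print("contact early",up,f.round(1));return False
    while up>-2.5:
        up-=.5;go(up,15);f=F()
        if f[2]>2.5 or np.linalg.norm(f[:2])>8: break
    st=bot.read_state();print("down",up,f.round(2),"w",st["width"],"t",st["t"],"base z by kin",8+up)
    if up>2.6 : return False
    bot.move_gripper(48);bot.pause(.1)
    d=toolR(CT[:3,0],np.array([0,0,1.]),s)[:,2]
    p=bot.read_state()["tcp_pos"]
    bot.line_to(p-70*d,150);bot.line_to(p-90*d+[0,0,120],300)
    print("out t",bot.read_state()["t"]);return True
if __name__=="__main__":
    put(sys.argv[1],(float(sys.argv[2]),float(sys.argv[3])))
E
python3 put.py red .8 -.4
```

```text
down -0.5 [ 0.13 -1.94  4.76] w 38.00821386477258 t 11.7083 base z by kin 7.5
out t 13.4667
```

```bash
sed -i 's/    t,Rt,b,F=pick(k,s)$/&;bot.move_gripper(70,25)/' run1.py; sed -i 's/^from arm import \*$/&/' run1.py; python3 run1.py yellow && python3 chk.py yellow
```

```text
grip w 37.674601613281816 tcp err [ 0.01 -0.04  0.12] rel [-44.72   0.    -0.31] rotdev 0.01
lifted w 37.869976646329306 f [ 0.47  0.39 -1.84] 24.998412430286407
above 21.225 [ 0.07 -0.32  0.06] [-0.27 -0.11 -1.85] w 37.65674716293448
top 211 216
side 241 172
yellow pred [247.53 262.68] seen [247.57 263.07] area 194 178.91594463353977 world off (seen-pred) [-0.85 -0.07]
```

View pics/crop_yellow.png

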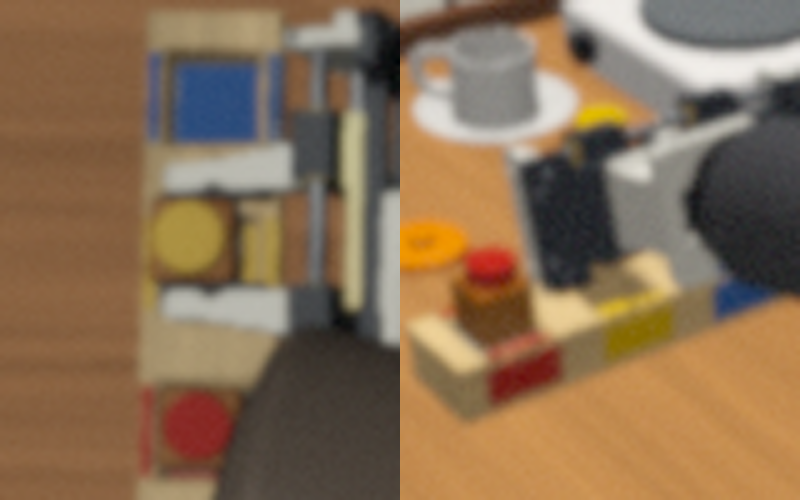

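The red jar stands in its pocket, and the yellow jar is upright above the yellow pocket (cap at crop (188,236), predicted within 1 mm).

```bash
python3 put.py yellow .4 -.4 && python3 run1.py blue && python3 chk.py blue
```

```text
down 1.0 [-0.77 -2.62  3.43] w 37.78844248260451 t 24.7917 base z by kin 9.0
out t 26.55
grip w 38.187205414230554 tcp err [ 0.1  -0.04  0.13] rel [-44.74   0.    -0.3 ] rotdev 0.02
lifted w 38.12883395917823 f [-0.87  0.09 -2.19] 24.935881197452545
above 34.8667 [ 0.08 -0.18  0.03] [-0.73 -0.26 -0.64] w 37.55725875637779
top 212 183
side 263 164
blue pred [248.4  226.87] seen [249.2  227.03] area 105 178.54204642178956 world off (seen-pred) [-0.34 -1.76]
```

View pics/crop_blue.png

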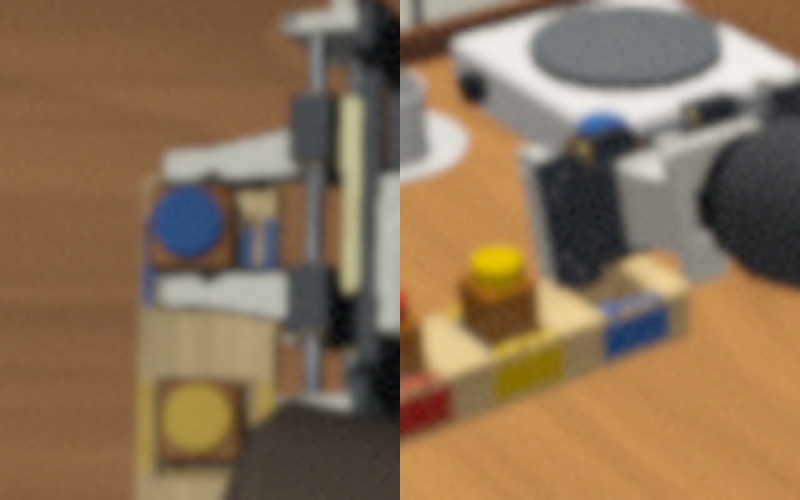

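Blue jar is upright above its pocket (cap at (249.0,226.7)). Yellow sits in its pocket. Lowering blue.

```bash
python3 put.py blue .9 0 && cat > fin.py <<'E'
from arm import *
from run1 import shots
bot.move_joints([-1.0,.2,0,0,-1.2,0]);I=shots("end");c=cam(bot)
for k in PY:
    p0=CT[:3,3]+CT[:3,:3]@[0,PY[k],8]
    p,f,_=fit(c,I,jar,Tup,[*p0,cyaw,9,30],[3,3,4,.05,2,2],pad=2);print(k,(p[:3]-p0).round(2),round(p[3]-cyaw,3),round(f,1))
a=[cv2.resize(I["side"][150:270,230:340],(400,436),interpolation=cv2.INTER_CUBIC),cv2.resize(I["top"][210:319,200:300],(400,436),interpolation=cv2.INTER_CUBIC)]
cv2.imwrite("pics/end.png",np.hstack(a));print(bot.read_state()["t"])
E
python3 fin.py
```

```text
down 0.0 [-1.13 -0.58  4.91] w 38.30484816973683 t 38.9333 base z by kin 8.0
out t 40.6917
red [-0.75  0.17 -6.09] -0.019 719.8
yellow [-0.57  0.1  -3.37] -0.018 621.7
blue [ 0.79 -0.56 -3.92] 0.039 561.7
43.7417
```

View pics/end.png

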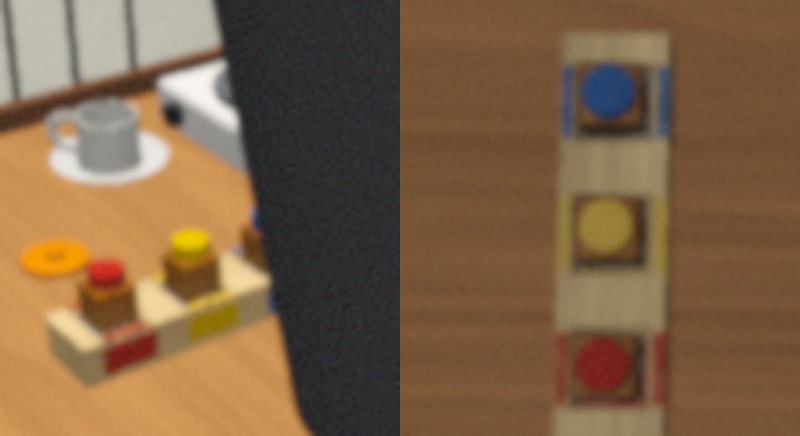

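View pics/side_end.png

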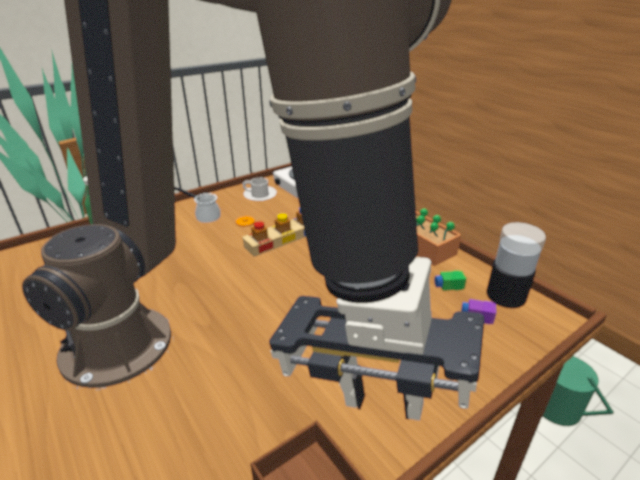

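The arm hides the blue jar in the side view, so I'll move it to the start pose and check all the cap heights.

```bash
cat > fin2.py <<'E'
from arm import *
from run1 import shots
bot.move_joints([1.429,.2,0.012,0,-1.224,-.288]);I=shots("end2");c=cam(bot);t=np.linspace(0,6.283,60)
for k,h0 in(("red",0),("yellow",26),("blue",110)):
    b=CT[:3,3]+CT[:3,:3]@[0,PY[k],8];r=[]
    for n in c:
        ring=lambda z:np.c_[16*np.cos(t),16*np.sin(t),0*t+z]+b
        H=cv2.convexHull(np.r_[proj(c[n],ring(62)),proj(c[n],ring(76))].astype(np.float32)).reshape(-1,2)
        M=cv2.moments(H);pc=np.array([M['m10'],M['m01']])/M['m00']
        hsv=cv2.cvtColor(I[n],cv2.COLOR_BGR2HSV);h=hsv[...,0].astype(int)
        m=(np.minimum(abs(h-h0),180-abs(h-h0))<9)&(hsv[...,1]>130)&(hsv[...,2]>50)
        yy,xx=np.mgrid[:480,:640];m&=(np.hypot(xx-pc[0],yy-pc[1])<9)
        N,L,S,Ce=cv2.connectedComponentsWithStats(m.astype(np.uint8));i=1+np.argmax(S[1:,4]);r.append((n,(Ce[i]-pc).round(2).tolist(),int(S[i,4]),round(cv2.contourArea(H))))
    print(k,r)
J={n:cv2.imread(f"pics/{n}0.png") for n in c}
cv2.imwrite("pics/e2.png",cv2.resize(I["side"][190:270,230:340],(770,560),interpolation=cv2.INTER_CUBIC));print(bot.read_state()["t"])
# disturbance outside the jars/caddy
d=cv2.absdiff(cv2.GaussianBlur(I["top"],(0,0),1.5),cv2.GaussianBlur(J["top"],(0,0),1.5)).max(2)
N,L,S,Ce=cv2.connectedComponentsWithStats((d>25).astype(np.uint8));print([(Ce[i].round().tolist(),int(S[i,4])) for i in range(1,N) if S[i,4]>8])
E
python3 fin2.py
```

```text
red [('top', [0.31, 0.1], 161, 162), ('side', [0.36, -0.25], 65, 93)]
yellow [('top', [-0.14, -0.13], 192, 161), ('side', [0.27, -0.24], 107, 86)]
blue [('top', [0.26, 0.33], 99, 160), ('side', [0.21, 0.12], 32, 80)]
48.125
[([434.0, 236.0], 164), ([255.0, 239.0], 168), ([451.0, 237.0], 148), ([426.0, 239.0], 56), ([256.0, 271.0], 173), ([349.0, 270.0], 164), ([366.0, 280.0], 93), ([355.0, 282.0], 20), ([258.0, 302.0], 65), ([441.0, 314.0], 59), ([449.0, 315.0], 170), ([462.0, 319.0], 19), ([457.0, 327.0], 35), ([469.0, 325.0], 9), ([6.0, 376.0], 102), ([18.0, 383.0], 9), ([32.0, 400.0], 591), ([7.0, 398.0], 313), ([7.0, 430.0], 401)]
```

View pics/e2.png

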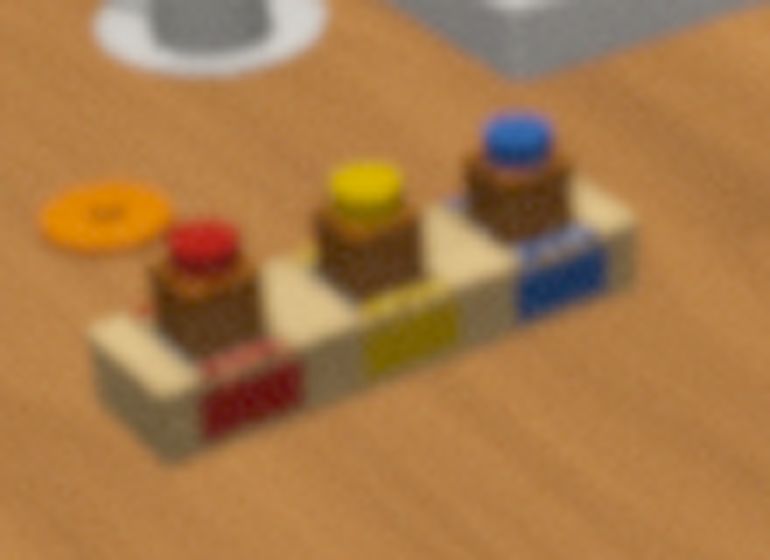

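All three jars stand upright with the caps within about half a pixel of the seated height. The only changes in the top view are at the jars, the caddy and the arm.

```bash
python3 -c "
from plant import bot
print(bot.close_job())"
```

```text
the job is handed in; nothing more can be done
None
```

The red, yellow and blue jars stand cap up on the floors of their own-colour pockets, nothing else was seen to move, and the job was handed in at about 48 s of the 72 s allowed.

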